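# Put the pressure gauge back in its shaped case and latch the case

### The arm

A 6-joint arm with a two-finger parallel gripper is mounted at the origin on a cart in front of the work surface, level with it; the furniture and walls round the work are solid. World frame = base frame: x ahead of the robot, y to its left, z up, the work surface at z = 0. Lengths are in m, angles in rad, forces in N, time in s.
With the tool pointing down it reaches from about 0.425 to 0.95 m from the base axis. Payload 14.7 kg.
Tool frame: the origin (TCP) lies on the centre line of the jaws, within the pads' length; the fingertips stand 14 mm ahead of it and the grasp point (between the pads) lies 5 mm behind it; z points along the fingers, y is the line along which they close (so a half turn about z gives the same grasp; the last joint's range is limited). The gripper opens to 85 mm and grips with 20 to 120 N. Pads are 22 mm wide; open, the fingers measure 114 mm over their backs; the gripper's body (76 mm by 85 mm) begins 54 mm behind the grasp point. The pads swing forward as they close: fully open they stand 13 mm farther back than shut.
Start: joints at [-1.172, 0.48, 1.596, -0, 1.065, -0.047], TCP at [0.28, -0.586, 0.245] pointing down, gripper open.
Joint ranges: [-2.75, 2.75], [-0.82, 2.05], [0.23, 2.67], [-1.56, 4.7], [0.09, 2.69], [-2.92, 2.92]. Speed limits (rad/s): [1.89, 1.89, 2.39, 3.01, 3.01, 3.01].

### API

Orientations are given as a unit quaternion [x, y, z, w].
In Python, from bench import robot gives the robot as it stands.
- The arm moves only by the tool step_arm, never from a script. Its argument "motion" is a list of rows, each a list of 7 numbers: the opening in per cent of the stroke, from 0 (shut) to 100 (fully open), then the shift along the tool's x, y, z in units of 50 mm (1.0 is 50 mm), then the turn, a rotation vector about the tool's x, y, z in degrees. A call has 1 to 5 rows; each row is the pose to reach, as a shift and turn from the pose commanded when the call began, along the tool's axes at that moment; what a row does not reach only later rows make up. A row lasts 1/8 s, in which the tool goes at most 62.5 mm and 10.7 degrees, less where a joint would pass 70% of its speed; a pose out of reach is approached as far as the arm can. A call with a gripper value outside its range is refused whole. The fingers move at their own pace and stop on an object; "grip_force" is the grip in N (left out, the last holds). Time passes only in rows, so rows that repeat a pose let the fingers close. It gives the time, the measured TCP pose, the force and the opening at its end, in the units of the state.
- robot.get_state(): the state, without advancing time (a new reading comes with each control period).
- robot.camera(name): name is "side" or "top"; returns a dict with "image" (400x640x3 uint8, red, green, blue), "z_map" (400x640 float32, m along the optical axis (not along the pixel's ray), 0 where there is no reading), "vertical_fov" (degrees; the focal length in pixels is half the picture's height over the tangent of half this angle, whatever the lens; pixels are square), "cx", "cy" (the principal point, pixels), "view" (4x4, takes a point from world to camera coordinates). Camera axes: x right, y down, z forward; pixel columns grow to the right and rows downward; lengths in m; the calibration is good to about 2 mm. A picture is of the moment at which its call begins.
- robot.finish_job(): hands the job in, once; it reports no verdict.
The state is a dict: "clock": time; "q": joint angles; "qd": joint speeds; "joint_efforts": joint torques, N m; "eef_pos": TCP position; "ee_rot": TCP orientation; "wrist_force": force on the tool from outside, world axes, zero at the start; "wrist_torque": the same for the moment, N m; "opening": opening from 0.0 (shut) to 1.0 (fully open).
Only numpy, scipy, OpenCV 4.12 (cv2) and the standard library are available. Lean on these libraries where they do the work, as an engineer would, in place of code of your own. Each camera call takes 0.05 s, during which the arm holds its last target. There are 200 camera calls.

### The job

Put the pressure gauge back into its instrument case: lay it face up in the foam cutout that has its outline, turned so that dial and threaded stem both drop fully home. Then shut the lid, and after that swing the small latch plate on the front of the case up flat against the lid. Leave the other things on the table where they are.

Things in the scene. Friction and masses are not known exactly. Their poses are not given: they have to be found in the camera images.
- gauge: Loose pressure gauge lying on its back, dial up, 94 x 68 x 28 mm, about 0.17 kg. Origin on its underside; the round body (68 mm across, 28 mm high) is centred 13 mm along its +x axis. The stem points to its -x: a square-flatted nut 16 mm wide (x -33 to -21 mm, z 4 to 22 mm) on a round pipe 14 mm thick (axis 13 mm up, from the body to x = -47 mm). z points up out of the dial. It can be gripped across the nut or, with a wide gripper, across the round body.
- dial (a point): Centre of the underside of the gauge's round body (13 mm along +x from gauge); axes as gauge.
- stem (a point): Middle of the gauge's nut on the stem, 27 mm from gauge towards -x and 13 mm above the underside; axes as gauge.
- case: Green instrument case, fixed to the table, 170 mm deep (its x), 260 mm wide (its y), 88 mm high when shut. Origin under its centre; +x runs from the latch side (front) to the hinge side (back), y along the hinge. The lower shell's rim is 58 mm high, its walls 4 mm thick. It is filled by a grey foam insert, flat top 60 mm above the table (just over the rim), with a keyhole-shaped cutout, dark inside, for the gauge and, next to the hinge, a slot with a thermometer in it.
- pocket (a point): Where dial belongs: the centre of the round part of the foam cutout, on its floor, 50 mm above the table, 10 mm below the foam's top; axes as case (it lies at x = -25, y = 0 mm of the case). The round part is 72 mm across; the stem slot, 21 mm wide, runs from it to the case's -y, ending 62.5 mm from this point; the edges have a 2 mm chamfer. Gauge and cutout fit one way only: the gauge's +x along the case's +y, the stem to -y.
- lid_hinge (a point): Middle of the lid's hinge axis, at x = +90 mm and 58 mm above the case's underside; axes as case, the axis runs along y.
- lid_edge (a point): On the lid: middle of the edge between its outer top face and its front, 173 mm in front of and 30 mm above the hinge axis when the lid is shut. It turns with the lid about the hinge.
- case_lid (a joint): Lid angle in rad: 0 shut, 1.83 wide open. It stands open against its stop, leaning back past upright; pushed forward from behind until it is below about 0.9 rad it falls shut on its own weight (0.25 kg, slight friction).
- latch_hinge (a point): Middle of the latch plate's hinge axis on the case's front, at x = -86 mm and 40 mm above the case's underside; axes as case, the axis runs along y.
- latch_edge (a point): On the latch: middle of the free edge of the latch plate, outer face, 7 mm in front of and 27 mm above its hinge axis when closed. The plate is 36 mm wide along y, 30 mm long and 3 mm thick.
- case_latch (a joint): Latch angle in rad: 0 closed, plate upright against the lid's front; grows as the plate tips forward and down (1.57 level). It stays where it is left (slight friction); press its free edge up and towards the case along its arc.
- ferrule: Bystander: white flanged pipe ferrule standing on the table, 51 x 51 x 45 mm, origin under its centre.
- tape: Bystander: roll of tape lying flat, 98 mm across, 25 mm high, origin under its centre.
- barb: Bystander: small brass hose barb lying on the table, 18 x 48 x 21 mm, origin under its centre.
- spanner: Bystander: combination spanner lying on the table, 226 mm long (its y), 39 mm wide, 10 mm high, origin under its centre.
Things that resemble listed ones, but are neither listed nor needed, are in the scene too. What is shaped like the gauge but pink is not meant.

How it is judged:
On the way, in this order (a step that is already met when the one before it is completed fails the run):
1. the gauge lies face up, fully home in its cutout (horizontal distance between dial and pocket below 0.005 m and z of dial in the frame of pocket below 0.003 m and angle between gauge's own z axis and vertical below 0.1 rad and angle between the x axis of gauge and the y axis of case, either way round below 0.1 rad and y of stem in the frame of pocket below -0.03 m), for 0.2 s.
2. the lid is shut over it (all of step 1 and value of joint case_lid below 0.04 rad), for 0.2 s.
3. the latch plate is up against the lid (all of step 2 and value of joint case_latch below 0.12 rad), for 0.2 s.
At the end, for the whole second after the job is handed in: The gauge lies at rest in its cutout, face up (within 0.1 rad), stem in its slot, centre within 5 mm of the cutout's centre and no more than 3 mm off its floor; the lid is shut (below 0.04 rad) and the latch plate closed (below 0.12 rad) (all of step 3 and linear speed of gauge below 0.02 m/s); the robot touches nothing.
It fails at once if the white flanged pipe ferrule is moved more than 30 mm (distance of ferrule from where it was at the start of the episode above 0.03 m).
It fails at once if the roll of tape is moved more than 30 mm (distance of tape from where it was at the start of the episode above 0.03 m).
It fails at once if the brass hose barb is moved more than 30 mm (distance of barb from where it was at the start of the episode above 0.03 m).
It fails at once if the spanner is moved more than 30 mm (distance of spanner from where it was at the start of the episode above 0.03 m).
It also fails if it takes over 62 s, if anything falls off the work surface, if the arm or the gripper's body presses on something with over 40 N, if the wrist force passes 120 N, or if a joint passes its speed limit or range.

## Working session

There is one attempt and no reset: what is moved stays moved. The work goes in short steps, Python scripts to look and compute and a tool call to move; the robot and the scene stay as the last step left them, time stands still between calls to the robot, and variables do not carry over. Pictures are saved under pics/ and viewed, on a budget of 10 in all, crops included, one or two more only if the job needs it, and the job is handed in when it is done.

Besides the shell and the picture viewer there is one more tool, called as name(argument=value, ...), one argument or row to a line, values as JSON. step_arm: Moves the arm, as the interface text tells. Its arguments: {"type":"object","properties":{"motion":{"type":"array"},"grip_force":{"type":"number"}},"required":["motion"]}

```bash
mkdir -p pics; cat > h.py <<'E'
import numpy as np, cv2
from bench import robot
from scipy.spatial.transform import Rotation as R
def cam(n):
    c=robot.camera(n); c['f']=c['image'].shape[0]/2/np.tan(np.radians(c['vertical_fov'])/2); return c
def cloud(c):
    z=c['z_map']; v,u=np.mgrid[:z.shape[0],:z.shape[1]]
    p=np.stack([(u-c['cx'])/c['f']*z,(v-c['cy'])/c['f']*z,z],-1)
    T=np.linalg.inv(c['view']); w=p@T[:3,:3].T+T[:3,3]; w[z<=0]=np.nan; return w
def proj(c,P):
    p=c['view'][:3,:3]@np.array(P)+c['view'][:3,3]; return p[0]/p[2]*c['f']+c['cx'],p[1]/p[2]*c['f']+c['cy']
def save(c,n): cv2.imwrite('pics/'+n+'.png',c['image'][:,:,::-1])
def rel(P):  # shift (units) in tool axes from measured pose to world P
    s=robot.get_state(); r=R.from_quat(s['ee_rot']); return r.inv().apply(np.array(P)-s['eef_pos'])/0.05
E
python3 - <<'E'
from h import *
for n in('top','side'):
    c=cam(n); save(c,n+'0'); np.savez('/tmp/'+n,**c); T=np.linalg.inv(c['view']); print(n,T[:3,3],T[:3,2],c['f'])
s=robot.get_state();print(s['eef_pos'],R.from_quat(s['ee_rot']).as_matrix(),s['opening'])
E
```

```text
top [0.43130282 0.10546661 1.19075986] [ 0.12881989  0.01514933 -0.99155229] 373.43652251402636
side [0.16363775 1.21915826 0.73411082] [ 0.32061897 -0.81714224 -0.47904284] 440.74919694061543
[ 0.2801453  -0.58613015  0.24473471] [[ 9.02268735e-01  4.31173896e-01 -4.47855426e-04]
 [ 4.31174127e-01 -9.02268148e-01  1.02983658e-03]
 [ 3.99529630e-05 -1.12229302e-03 -9.99999369e-01]] 1.0044759977592363
```

View pics/top0.png

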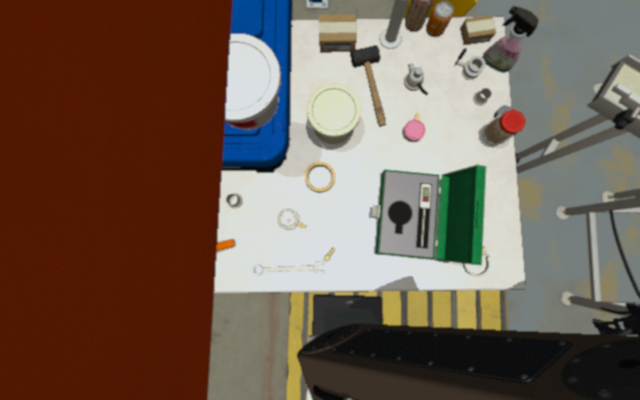

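View pics/side0.png

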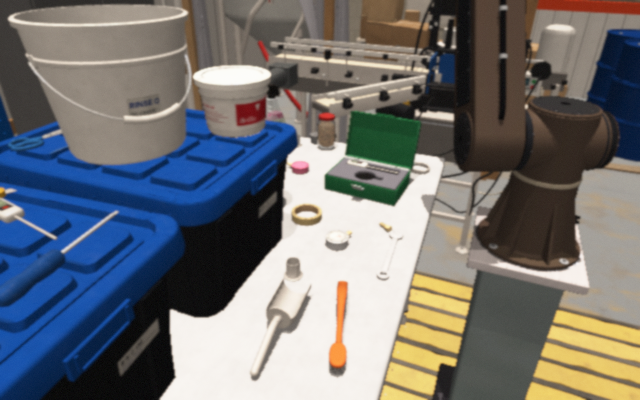

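The top view shows the case (latch at px 375,211, round cutout at 400,213, lid open to the right) and the white gauge at (289,218) with its stem towards (303,225). The tape is at (320,177), the spanner at (290,268), the barb at (330,254) and the ferrule at (234,200). The pink decoy is at (414,130).

```bash
python3 - <<'E'
from h import *
c=dict(np.load('/tmp/top.npz')); w=cloud(c)
for n,(u,v) in dict(gauge=(289,218),stem=(303,225),latch=(375,211),hole=(400,211),slotend=(401,231),foam=(385,240),tape=(309,185),barb=(330,254),sp1=(258,269),sp2=(320,266),ferr=(234,200),lidtop1=(484,167),lidtop2=(478,262),cFL=(383,171),cFR=(377,253),decoy=(414,130)).items(): print(n,np.round(w[v,u],3))
g=w
# gauge points
m=(w[...,2]>.008)&(w[...,2]<.06); m[:200]=0;m[242:]=0;m[:,:268]=0;m[:,320:]=0
P=w[m]; print('gauge n',len(P),np.round(np.nanmedian(P[:,2]),3))
b=P[P[:,2]>.022]; cc,r=cv2.minEnclosingCircle(b[:,:2].astype(np.float32)); print('body',cc,r)
# case foam plane
m=(abs(w[...,2]-.06)<.012);m[:165]=0;m[265:]=0;m[:,:370]=0;m[:,445:]=0
q=w[m]; print(cv2.minAreaRect(q[:,:2].astype(np.float32)),np.median(q[:,2]))
# dark hole by color
im=c['image']; v,u=np.mgrid[:400,:640]; d=(im.max(-1)<60)&(u>388)&(u<413)&(v>195)&(v<237)
p=w[d]; print('hole',len(p),p.mean(0)); 
bb=c['image'][190:250,265:325]; A=cv2.resize(bb,None,fx=6,fy=6,interpolation=2); B=cv2.resize(im[160:265,365:490],None,fx=3.4,fy=3.4,interpolation=2)
H=max(A.shape[0],B.shape[0]); o=np.zeros((H,A.shape[1]+B.shape[1],3),np.uint8);o[:A.shape[0],:A.shape[1]]=A;o[:B.shape[0],A.shape[1]:]=B
cv2.imwrite('pics/crop0.png',o[:,:,::-1]); print(o.shape)
E
```

```text
gauge [0.509 0.232 0.026]
stem [0.489 0.187 0.02 ]
latch [ 0.536 -0.033  0.052]
hole [ 0.538 -0.109  0.055]
slotend [ 0.477 -0.113  0.049]
foam [ 0.449 -0.063  0.058]
tape [0.615 0.172 0.028]
barb [0.401 0.101 0.015]
sp1 [0.348 0.325 0.003]
sp2 [0.363 0.131 0.002]
ferr [0.564 0.413 0.004]
lidtop1 [ 0.644 -0.298  0.221]
lidtop2 [ 0.397 -0.277  0.219]
cFL [ 0.664 -0.059  0.037]
cFR [ 0.409 -0.04   0.055]
decoy [ 0.802 -0.158  0.029]
gauge n 414 0.027
body (0.5047932267189026, 0.22370582818984985) 0.047019749879837036
((0.5308901071548462, -0.1357952505350113), (0.2243926227092743, 0.2604733407497406), 86.2586441040039) 0.060239717109759505
hole 443 [nan nan nan]
(360, 785, 3)
```

View pics/crop0.png

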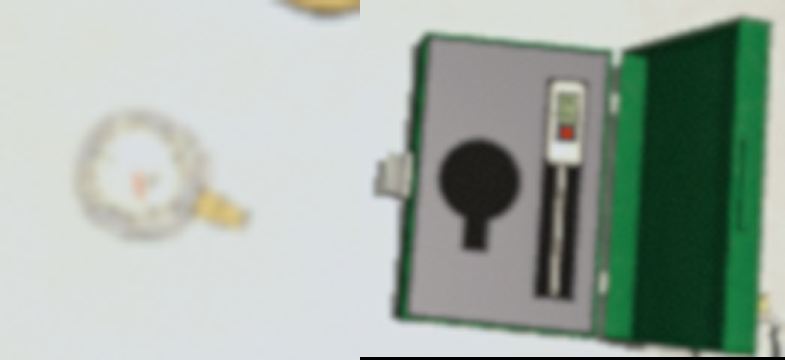

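```bash
cat >> h.py <<'E'
def onplane(c,u,v,z):
    T=np.linalg.inv(c['view']); d=np.stack([(u-c['cx'])/c['f'],(v-c['cy'])/c['f'],np.ones_like(u,float)],-1)@T[:3,:3].T
    return (T[:3,3]+d*((z-T[2,3])/d[...,2])[...,None])[...,:2]
E
python3 - <<'E'
from h import *
c=dict(np.load('/tmp/top.npz')); w=cloud(c); im=c['image'].astype(int); hsv=cv2.cvtColor(c['image'],cv2.COLOR_RGB2HSV)
v,u=np.mgrid[:400,:640]; X=onplane(c,u.astype(float),v.astype(float),.06)
# foam: grey
box=(u>365)&(u<445)&(v>165)&(v<265)
foam=box&(hsv[...,1]<60)&(hsv[...,2]>80)&(hsv[...,2]<190)&(abs(w[...,2]-.06)<.015)
foam=cv2.morphologyEx(foam.astype(np.uint8),cv2.MORPH_OPEN,np.ones((3,3)))
n,l,st,ce=cv2.connectedComponentsWithStats(foam); k=1+st[1:,4].argmax(); 
r=cv2.minAreaRect(X[l==k].astype(np.float32)); print('foam',r)
cs,_=cv2.findContours((l==k).astype(np.uint8),cv2.RETR_EXTERNAL,2); hull=cv2.convexHull(X[l==k].astype(np.float32)); print(np.round(cv2.approxPolyDP(hull,.02,True)[:,0],3).tolist())
dark=(u>384)&(u<416)&(v>192)&(v<240)&(im.max(-1)<85)
n,l,st,ce=cv2.connectedComponentsWithStats(dark.astype(np.uint8)); k=1+st[1:,4].argmax(); P=X[l==k]
print('keyhole rect',cv2.minAreaRect(P.astype(np.float32)),P.min(0),P.max(0))
body=P[P[:,0]>.515]; cs=cv2.findContours(((l==k)&(X[...,0]>.508)).astype(np.uint8),cv2.RETR_EXTERNAL,cv2.CHAIN_APPROX_NONE)[0][0][:,0]
print('hole circ',cv2.minEnclosingCircle(body.astype(np.float32)), 'upper width y',body[:,1].min(),body[:,1].max(),'slot y mean',P[P[:,0]<.485].mean(0))
# gauge
b2=(u>270)&(u<312)&(v>200)&(v<240)
gold=b2&(hsv[...,1]>55); q=w[gold]; print('gold',len(q),np.nanmean(q,0)); Y=onplane(c,u.astype(float),v.astype(float),.018); print(Y[gold].mean(0),cv2.minAreaRect(Y[gold].astype(np.float32)))
m=b2&(w[...,2]>.02)&~gold; q=w[m]; r=np.median(q[:,2]); cc=q[:,:2]
core=(cc.max(0)+cc.min(0))/2; print('z',r,'mid',core,'mean',cc.mean(0),cc.min(0),cc.max(0),len(q))
t=np.load('/tmp/side.npz'); t=dict(t); w=cloud(t); hs=cv2.cvtColor(t['image'],cv2.COLOR_RGB2HSV)
b=(w[...,2]>.015)&(w[...,2]<.05)&(np.hypot(w[...,0]-.51,w[...,1]-.23)<.07); q=w[b]; g=hs[b][:,1]>70
print('side n',len(q),'z',np.median(q[:,2]),q.min(0),q.max(0),'body',np.median(q[(q[:,2]>.022)&~g],0),'gold',g.sum(),q[g].mean(0))
# latch
b=(abs(w[...,0]-.54)<.06)&(w[...,1]>-.046)&(w[...,1]<.02)&(w[...,2]>.012); q=w[b]; print('latch',len(q),q.min(0),q.max(0),q.mean(0))
E
```

```text
foam ((0.5335212349891663, -0.13842612504959106), (0.1732044517993927, 0.25342807173728943), 85.93084716796875)
[[0.6629999876022339, -0.06499999761581421], [0.41499999165534973, -0.04500000178813934], [0.4050000011920929, -0.2029999941587448], [0.6539999842643738, -0.2240000069141388]]
keyhole rect ((0.5238690376281738, -0.10132834315299988), (0.06974520534276962, 0.09095015376806259), 57.73554992675781) [ 0.47070549 -0.14114195] [ 0.56776344 -0.0716218 ]
hole circ ((0.5324033498764038, -0.1069093644618988), 0.035591840744018555) upper width y -0.14114195373199656 -0.07162179632377326 slot y mean [ 0.47754393 -0.10332459]
gold 30 [0.49009011 0.19533554 0.02008236]
[0.490199   0.19549996] ((0.48973706364631653, 0.19422239065170288), (0.0239398330450058, 0.012586249969899654), 65.39405822753906)
z 0.027692175527403995 mid [0.5077828  0.22494925] mean [0.50835916 0.23581712] [0.47476108 0.18083858] [0.54080451 0.26905993] 378
side n 332 z 0.025308093319868108 [0.47338955 0.18320514 0.01515202] [0.54231772 0.27110862 0.02974128] body [0.50717045 0.2373549  0.02576986] gold 2 [0.48254628 0.18933042 0.01718278]
latch 81 [ 0.48023113 -0.04575122  0.01254594] [ 0.58028974 -0.01976847  0.05948895] [ 0.5182135  -0.03845693  0.04077472]
```

```bash
cat >> h.py <<'E'
def go(P,yaw,tilt=None):
    """shift units & rotvec deg from measured pose to TCP P, tool z down, tool y at world yaw (deg)"""
    s=robot.get_state(); r=R.from_quat(s['ee_rot']); a=np.radians(yaw); y=np.array([np.cos(a),np.sin(a),0]); z=np.array([0,0,-1.])
    M=np.stack([np.cross(y,z),y,z],1)
    if tilt is not None: M=tilt
    print('t',s['clock'],'pos',np.round(s['eef_pos'],4),'op',round(s['opening'],3),'F',np.round(s['wrist_force'],1))
    print('shift',np.round(r.inv().apply(np.array(P)-s['eef_pos'])/.05,3),'turn',np.round((r.inv()*R.from_matrix(M)).as_rotvec(degrees=True),2))
E
python3 - <<'E'
from h import *
c=dict(np.load('/tmp/top.npz')); w=cloud(c); 
for u,v in((100,100),(200,300),(225,100),(210,20)): print(w[v,u])
for p in ((565,100),(565,130),(555,200),(555,280),(575,200)): print('therm',w[160+int(p[1]/3.4),365+int((p[0]-360)/3.4)])
go((.45,-.3,.36),-40); go((.508,.2355,.15),-24.2)
E
```

```text
[nan nan nan]
[0.42086188 0.12804303 1.12289755]
[0.46065611 0.12796175 1.11602445]
[0.47061099 0.12780359 1.12861344]
therm [ 0.6046274  -0.18069585  0.07241638]
therm [ 0.57777133 -0.18152898  0.06840447]
therm [ 0.51817508 -0.17568432  0.054071  ]
therm [ 0.44574817 -0.17406667  0.05886036]
therm [ 0.51897173 -0.19489828  0.05005322]
t 0.1 pos [ 0.2801 -0.5861  0.2447] op 1.004 F [ 1.1 -0.4  0.2]
shift [ 5.533 -3.701 -2.301] turn [-6.000e-02 -2.000e-02 -2.446e+01]
t 0.1 pos [ 0.2801 -0.5861  0.2447] op 1.004 F [ 1.1 -0.4  0.2]
shift [ 11.197 -12.86    1.91 ] turn [-6.000e-02 -2.000e-02 -4.026e+01]
```

step_arm(
  motion=[
    [100, 0.5, 0, -1, 0, 0, -5],
    [100, 1.5, -0.6, -2.3, 0, 0, -10],
    [100, 2.7, -1.6, -2.3, 0, 0, -15],
    [100, 4, -2.7, -2.3, 0, 0, -20],
    [100, 5.5, -3.7, -2.3, 0, 0, -24],
  ],
)

```text
clock: 0.72
eef_pos: [0.4093, -0.3724, 0.3587]
ee_rot: [0.908, 0.42, 0.0, 0.0]
wrist_force: [0.8, -1.6, -0.5]
opening: 1.001
```

```bash
python3 -c "
from h import *
go((.508,.2355,.15),-24.2)"
```

```text
t 0.725 pos [ 0.4093 -0.3724  0.3587] op 1.001 F [ 0.8 -1.6 -0.5]
shift [10.545 -6.366  4.174] turn [ 1.000e-02 -0.000e+00 -1.614e+01]
```

step_arm(
  motion=[
    [100, 1.6, -0.9, -0.2, 0, 0, -3],
    [100, 3, -1.8, -0.2, 0, 0, -6],
    [100, 4.5, -2.7, 0, 0, 0, -9],
    [100, 6, -3.6, 0.5, 0, 0, -12],
    [100, 7.5, -4.5, 1.2, 0, 0, -16],
  ],
)

```text
clock: 1.35
eef_pos: [0.4601, -0.068, 0.335]
ee_rot: [0.84, 0.542, 0.0, 0.0]
wrist_force: [0.8, -0.1, -0.0]
opening: 1.005
```

```bash
python3 -c "
from h import *
go((.508,.2355,.13),-24.2)"
```

```text
t 1.35 pos [ 0.4601 -0.068   0.335 ] op 1.005 F [ 0.8 -0.1 -0. ]
shift [ 5.924 -1.634  4.1  ] turn [ 0.06 -0.02 -0.15]
```

step_arm(
  motion=[
    [100, 1.2, -0.3, 0.8, 0, 0, 0],
    [100, 2.4, -0.6, 1.6, 0, 0, 0],
    [100, 3.6, -1, 2.4, 0, 0, 0],
    [100, 4.8, -1.3, 3.2, 0, 0, 0],
    [100, 5.92, -1.63, 4.1, 0, 0, 0],
  ],
)

```text
clock: 1.98
eef_pos: [0.5016, 0.1895, 0.1622]
ee_rot: [0.841, 0.541, 0.0, 0.0]
wrist_force: [1.3, -0.9, 1.1]
opening: 1.0
```

```bash
python3 -c "
from h import *
go((.508,.2355,.13),-24.2)
c=cam('top');save(c,'t1');print(proj(c,(.508,.2355,.028)))"
```

```text
t 1.975 pos [0.5016 0.1895 0.1622] op 1.0 F [ 1.3 -0.9  1.1]
shift [ 0.89  -0.264  0.643] turn [ 0.02 -0.02 -0.24]
(np.float64(287.6581027296073), np.float64(218.3028013549733))
```

step_arm(
  motion=[
    [100, 0.89, -0.264, 0.6, 0, 0, 0],
    [100, 0.89, -0.264, 1.4, 0, 0, 0],
    [100, 0.89, -0.264, 2.2, 0, 0, 0],
    [100, 0.89, -0.264, 2.5, 0, 0, 0],
    [100, 0.89, -0.264, 2.5, 0, 0, 0],
  ],
)

```text
clock: 2.65
eef_pos: [0.5075, 0.2333, 0.0378]
ee_rot: [0.841, 0.541, -0.001, -0.0]
wrist_force: [0.8, 0.4, 0.5]
opening: 1.0
```

```bash
python3 -c "
from h import *
go((.508,.2355,.022),-24.2)
c=cam('side');
u,v=map(int,proj(c,(.508,.2355,.03)));print(u,v); cv2.imwrite('pics/s1.png',cv2.resize(c['image'][v-50:v+50,u-60:u+60],None,fx=5,fy=5,interpolation=2)[:,:,::-1])"
```

```text
t 2.65 pos [0.5075 0.2333 0.0378] op 1.0 F [0.8 0.4 0.5]
shift [ 0.045 -0.008  0.316] turn [-0.07  0.07 -0.27]
335 234
```

View pics/s1.png

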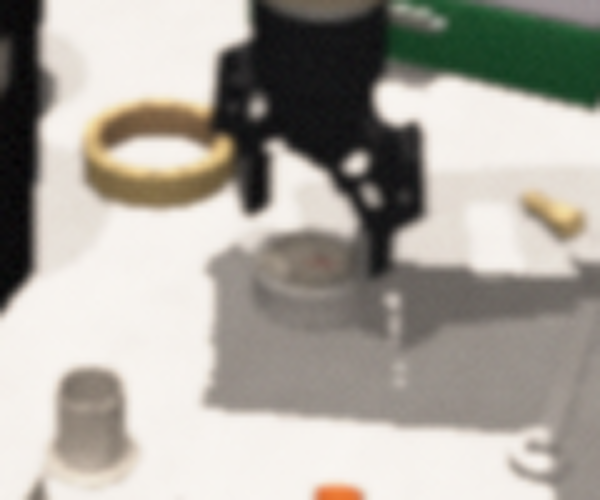

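The gripper straddles the gauge (crop px 310,270) cleanly, with the fingertips at about dial height. The tape and barb are clear of it. I'll lower it and grip.

step_arm(
  motion=[
    [100, 0.045, -0.008, 0.39, 0, 0, 0],
    [80, 0.045, -0.008, 0.39, 0, 0, 0],
    [70, 0.045, -0.008, 0.39, 0, 0, 0],
    [60, 0.045, -0.008, 0.39, 0, 0, 0],
    [60, 0.045, -0.008, 0.39, 0, 0, 0],
  ],
  grip_force=30,
)

```text
clock: 3.32
eef_pos: [0.5086, 0.2359, 0.019]
ee_rot: [0.841, 0.541, 0.0, 0.0]
wrist_force: [-0.3, 0.6, -1.1]
opening: 0.777
```

step_arm(
  motion=[
    [60, 0, 0, 0, 0, 0, 0],
    [60, 0, 0, -0.1, 0, 0, 0],
    [60, 0, 0, -0.6, 0, 0, 0],
    [60, 0, 0, -1.4, 0, 0, 0],
    [60, 0, 0, -2.4, 0, 0, 0],
  ],
)

```text
clock: 3.95
eef_pos: [0.5078, 0.2356, 0.1396]
ee_rot: [0.841, 0.541, -0.001, -0.0]
wrist_force: [0.5, -0.0, -1.8]
opening: 0.781
```

```bash
python3 -c "
from h import *
go((.532,-.107,.15),-94.6)
c=cam('side');
u,v=map(int,proj(c,(.508,.2355,.09)));print(u,v); cv2.imwrite('pics/s2.png',cv2.resize(c['image'][v-50:v+50,u-60:u+60],None,fx=5,fy=5,interpolation=2)[:,:,::-1])"
```

```text
t 3.95 pos [0.5078 0.2356 0.1396] op 0.781 F [ 0.5 -0.  -1.8]
shift [-6.036  3.277 -0.205] turn [-1.000e-02  1.000e-01  7.014e+01]
336 216
```

View pics/s2.png

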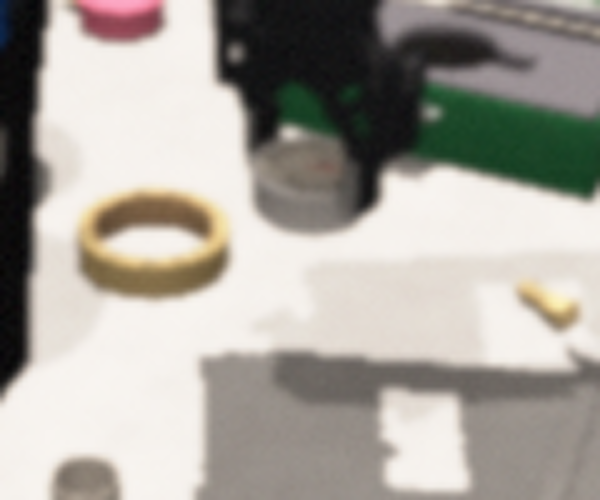

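The gauge is held level off the table (crop px 305,185). Next I'll carry it over the cutout.

step_arm(
  motion=[
    [60, -1, 0.6, -0.4, 0, 0, 10],
    [60, -2, 1.1, -0.4, 0, 0, 20],
    [60, -3, 1.7, -0.4, 0, 0, 30],
    [60, -4, 2.2, -0.4, 0, 0, 40],
    [60, -5, 2.7, -0.2, 0, 0, 50],
  ],
)

```text
clock: 4.62
eef_pos: [0.5283, -0.0495, 0.1495]
ee_rot: [0.991, 0.132, 0.001, 0.0]
wrist_force: [1.2, -0.5, -1.4]
opening: 0.781
```

```bash
python3 -c "
from h import *
go((.532,-.107,.13),-94.6)"
```

```text
t 4.625 pos [ 0.5283 -0.0495  0.1495] op 0.781 F [ 1.2 -0.5 -1.4]
shift [-0.231  1.128  0.39 ] turn [ 0.03 -0.11 19.82]
```

step_arm(
  motion=[
    [60, -0.12, 0.6, 0.2, 0, 0, 10],
    [60, -0.23, 1.128, 0.39, 0, 0, 19.8],
    [60, -0.23, 1.128, 0.39, 0, 0, 19.8],
  ],
)

```text
clock: 5.0
eef_pos: [0.5315, -0.1066, 0.1287]
ee_rot: [0.999, -0.039, -0.0, 0.0]
wrist_force: [-0.2, -0.0, -2.0]
opening: 0.783
```

```bash
python3 - <<'E'
from h import *
go((.532,-.107,.10),-94.6)
s=robot.get_state(); zt=s['eef_pos'][2]+.010
o=[]
for n in('top','side'):
    c=cam(n); w=cloud(c); hs=cv2.cvtColor(c['image'],cv2.COLOR_RGB2HSV)
    near=(np.hypot(w[...,0]-.52,w[...,1]+.107)<.08)&(w[...,2]>.1)&(w[...,2]<.155)
    br=near&(c['image'].max(-1)>90); q=w[br]; gold=near&(hs[...,1]>80)&(hs[...,0]>12)&(hs[...,0]<35)&(hs[...,2]>80)
    print(n,br.sum(),q.min(0) if len(q) else '',q.max(0) if len(q) else '',np.median(q,0) if len(q) else '','gold',gold.sum(),w[gold].mean(0) if gold.any() else '')
    u,v=map(int,proj(c,(.52,-.107,.11))); k=cv2.resize(c['image'][v-40:v+40,u-40:u+40],(390,390),interpolation=2); o.append(k)
cv2.imwrite('pics/p3.png',np.hstack(o)[:,:,::-1])
E
```

```text
t 5.0 pos [ 0.5315 -0.1066  0.1287] op 0.783 F [-0.2 -0.  -2. ]
shift [0.01  0.008 0.575] turn [0.   0.04 0.13]
top 8 [ 0.50965546 -0.07933687  0.12511589] [ 0.52088708 -0.07611635  0.13996642] [ 0.51536305 -0.07869962  0.13845425] gold 0 
side 211 [ 0.47099473 -0.1381065   0.10768516] [ 0.56200645 -0.05996128  0.14472344] [ 0.51432648 -0.09132296  0.12769962] gold 20 [ 0.48432307 -0.0983942   0.12711347]
```

View pics/p3.png

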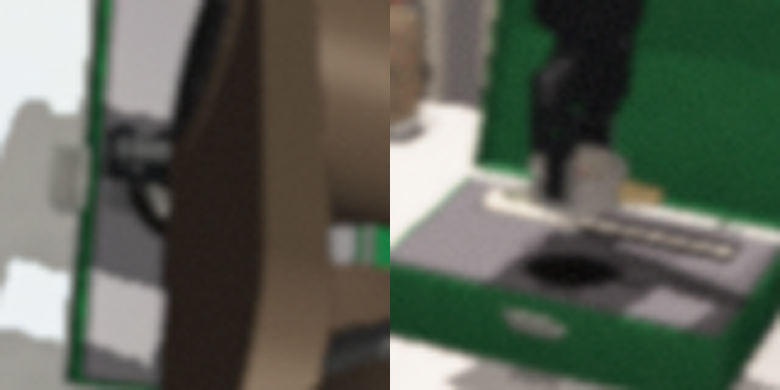

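The side view shows the gauge level above the cutout with its stem pointing right (world -x). The stem tip's x agrees with my plan, so I'll lower it.

step_arm(
  motion=[
    [60, 0.01, 0.008, 0.4, 0, 0, 0.1],
    [60, 0.01, 0.008, 0.8, 0, 0, 0.1],
    [60, 0.01, 0.008, 1.0, 0, 0, 0.1],
    [60, 0.01, 0.008, 1.08, 0, 0, 0.1],
    [60, 0.01, 0.008, 1.08, 0, 0, 0.1],
  ],
)

```text
clock: 5.72
eef_pos: [0.5327, -0.1057, 0.0756]
ee_rot: [0.999, -0.037, 0.0, 0.0]
wrist_force: [0.5, -7.6, -5.8]
opening: 0.784
```

step_arm(
  motion=[
    [60, 0, 0, 0.04, 0, 0, 0],
    [60, 0, 0, 0.08, 0, 0, 0],
    [60, 0, 0, 0.1, 0, 0, 0],
  ],
)

```text
clock: 6.1
eef_pos: [0.533, -0.1062, 0.0712]
ee_rot: [0.999, -0.037, 0.001, 0.001]
wrist_force: [-3.0, -12.7, 4.9]
opening: 0.781
```

step_arm(
  motion=[
    [60, 0, 0.03, 0, 0, 0, 0],
    [60, -0.01, 0.05, 0.02, 0, 0, 0],
    [60, -0.01, 0.05, 0.04, 0, 0, 0],
    [60, -0.01, 0.05, 0.04, 0, 0, 0],
  ],
)

```text
clock: 6.6
eef_pos: [0.5317, -0.1078, 0.0687]
ee_rot: [0.999, -0.038, 0.0, 0.0]
wrist_force: [-2.7, 0.2, 9.9]
opening: 0.783
```

The height says it is home (underside at about 50 mm) and the lateral force has gone. I'll release and retreat.

step_arm(
  motion=[
    [95, 0, 0, 0, 0, 0, 0],
    [95, 0, 0, 0, 0, 0, 0],
    [95, 0, 0, 0, 0, 0, 0],
    [95, 0, 0, -0.8, 0, 0, 0],
    [95, 0, 0, -1.8, 0, 0, 0],
  ],
)

```text
clock: 7.22
eef_pos: [0.5308, -0.1077, 0.1584]
ee_rot: [0.999, -0.038, -0.001, -0.0]
wrist_force: [0.9, -0.1, 0.4]
opening: 0.947
```

step_arm(
  motion=[
    [95, 0, -1, -1, 0, 0, 0],
    [95, 0, -2, -2, 0, 0, 0],
    [95, 0, -3, -3, 0, 0, 0],
    [95, 0, -4, -3.6, 0, 0, 0],
    [95, 0, -5, -4, 0, 0, 0],
  ],
)

```text
clock: 7.85
eef_pos: [0.55, 0.133, 0.3555]
ee_rot: [0.999, -0.038, 0.001, -0.0]
wrist_force: [1.8, -0.8, -1.0]
opening: 0.949
```

```bash
python3 - <<'E'
from h import *
go((.45,-.107,.35),-94.6); print(robot.get_state()['q'])
o=[]
for n in('top','side'):
    c=cam(n); w=cloud(c); 
    m=(np.hypot(w[...,0]-.532,w[...,1]+.108)<.042)&(w[...,2]>.068)&(w[...,2]<.1); q=w[m]
    if len(q): print(n,len(q),'z',np.percentile(q[:,2],[5,50,95]),'mid',(q.min(0)+q.max(0))/2,q.min(0),q.max(0))
    u,v=map(int,proj(c,(.52,-.107,.06))); o.append(cv2.resize(c['image'][v-40:v+40,u-40:u+40],(390,390),interpolation=2))
    L=(w[...,1]<-.15)&(w[...,1]>-.36)&(w[...,2]>.12)&(w[...,2]<.3)&(w[...,0]>.38)&(w[...,0]<.68)&(c['image'][...,1]>1.4*c['image'][...,0])
    q=w[L]; print('lid',len(q),q.max(0),q.min(0), q[q[:,2]>q[:,2].max()-.01].mean(0))
cv2.imwrite('pics/p4.png',np.hstack(o)[:,:,::-1])
E
```

```text
t 7.85 pos [0.55   0.133  0.3555] op 0.949 F [ 1.8 -0.8 -1. ]
shift [-1.627  4.939  0.105] turn [-0.02 -0.1   0.21]
[ 1.83766831e-01  2.65104845e-01  1.64920000e+00 -1.42836248e-04
  1.22554083e+00  1.83118311e+00]
top 430 z [0.07329449 0.07739309 0.08102314] mid [ 0.52851955 -0.10748438  0.07612258] [ 0.49082212 -0.14051842  0.06830523] [ 0.56621697 -0.07445035  0.08393994]
lid 2242 [ 0.64929023 -0.23244945  0.2327721 ] [ 0.39419262 -0.29925021  0.12006708] [ 0.51679752 -0.27309223  0.22560486]
side 171 z [0.06939712 0.07527038 0.07783468] mid [ 0.52684887 -0.10902571  0.07386475] [ 0.49149845 -0.14675293  0.06805165] [ 0.56219928 -0.0712985   0.07967785]
lid 1936 [ 0.64825909 -0.2287049   0.22922135] [ 0.38862162 -0.3053981   0.12006115] [ 0.5071372  -0.2703163   0.22302259]
```

View pics/p4.png

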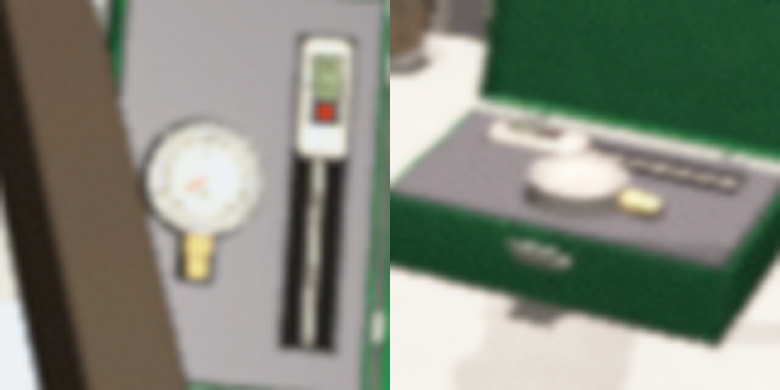

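The gauge is seated: the dial top is at about 77 mm (expected 78) and the stem lies in its slot in both views. Next I'll close the gripper and go over and behind the lid.

```bash
cat >> h.py <<'E'
XC=np.array([-.0805,-.9968,0]);YC=np.array([.9968,-.0805,0]);O=np.array([.5295,-.1327,0])
def C(x,y,z): return O+x*XC+y*YC+np.array([0,0,z])
E
python3 -c "
from h import *
go(C(.215,0,.36),-4.6)"
```

```text
t 7.95 pos [0.551  0.1364 0.3566] op 0.949 F [ 0.3 -0.5  0.3]
shift [-0.075  9.699 -0.095] turn [ 8.000e-02 -3.300e-01 -8.955e+01]
```

step_arm(
  motion=[
    [0, 0, 1, -0.1, 0, 0, -10],
    [0, 0, 2, -0.1, 0, 0, -20],
    [0, 0, 3, -0.1, 0, 0, -30],
    [0, 0, 4, -0.1, 0, 0, -40],
    [0, 0, 5, -0.1, 0, 0, -50],
  ],
)

```text
clock: 8.57
eef_pos: [0.5305, -0.1173, 0.3583]
ee_rot: [0.922, 0.387, -0.0, -0.0]
wrist_force: [1.0, 0.1, -0.4]
opening: -0.004
```

```bash
python3 -c "
from h import *
go(C(.215,0,.36),-4.6)"
```

```text
t 8.575 pos [ 0.5305 -0.1173  0.3583] op -0.004 F [ 1.   0.1 -0.4]
shift [-3.534  2.959 -0.035] turn [-2.000e-02  1.000e-02 -3.989e+01]
```

step_arm(
  motion=[
    [0, -0.9, 0.75, 0, 0, 0, -10],
    [0, -1.8, 1.5, 0, 0, 0, -20],
    [0, -2.7, 2.25, 0, 0, 0, -30],
    [0, -3.53, 2.96, 0, 0, 0, -39.9],
    [0, -3.53, 2.96, 0, 0, 0, -39.9],
  ],
)

```text
clock: 9.2
eef_pos: [0.5105, -0.3488, 0.3576]
ee_rot: [0.737, 0.676, -0.0, -0.0]
wrist_force: [-0.7, 0.3, 0.1]
opening: 0.001
```

```bash
python3 -c "
from h import *
go(C(.215,0,.205),-4.6);go(C(.0,0,.205),-4.6)"
```

```text
t 9.2 pos [ 0.5105 -0.3488  0.3576] op 0.001 F [-0.7  0.3  0.1]
shift [0.038 0.034 3.051] turn [-0.06  0.02 -0.31]
t 9.2 pos [ 0.5105 -0.3488  0.3576] op 0.001 F [-0.7  0.3  0.1]
shift [4.339 0.012 3.05 ] turn [-0.06  0.02 -0.31]
```

step_arm(
  motion=[
    [0, 0, 0, 1, 0, 0, 0],
    [0, 0, 0, 2, 0, 0, 0],
    [0, 0, 0, 2.8, 0, 0, 0],
    [0, 0.2, 0, 3.05, 0, 0, 0],
    [0, 0.6, 0, 3.05, 0, 0, 0],
  ],
)

```text
clock: 9.82
eef_pos: [0.5143, -0.3141, 0.206]
ee_rot: [0.737, 0.676, -0.0, -0.0]
wrist_force: [0.1, 0.4, 1.3]
opening: 0.0
```

step_arm(
  motion=[
    [0, 0.25, 0, 0, 0, 0, 0],
    [0, 0.5, 0, 0, 0, 0, 0],
    [0, 0.75, 0, 0, 0, 0, 0],
    [0, 1.0, 0, 0, 0, 0, 0],
    [0, 1.25, 0, 0, 0, 0, 0],
  ],
)

```text
clock: 10.45
eef_pos: [0.52, -0.2522, 0.2064]
ee_rot: [0.737, 0.676, 0.0, 0.0]
wrist_force: [-0.1, -1.6, 0.9]
opening: 0.005
```

step_arm(
  motion=[
    [0, 0.3, 0, 0, 0, 0, 0],
    [0, 0.6, 0, 0, 0, 0, 0],
    [0, 0.9, 0, 0, 0, 0, 0],
    [0, 1.2, 0, 0, 0, 0, 0],
    [0, 1.5, 0, 0, 0, 0, 0],
  ],
)

```text
clock: 11.08
eef_pos: [0.5262, -0.177, 0.206]
ee_rot: [0.737, 0.676, 0.0, -0.0]
wrist_force: [-0.1, -0.2, -0.1]
opening: -0.002
```

step_arm(
  motion=[
    [0, 0.3, 0, 0, 0, 0, 0],
    [0, 0.6, 0, 0, 0, 0, 0],
    [0, 0.9, 0, 0, 0, 0, 0],
    [0, 1.2, 0, 0, 0, 0, 0],
    [0, 1.2, 0, 0, 0, 0, 0],
  ],
)

```text
clock: 11.7
eef_pos: [0.5313, -0.1172, 0.2061]
ee_rot: [0.736, 0.677, 0.0, -0.0]
wrist_force: [-0.3, -0.0, -0.3]
opening: -0.005
```

```bash
python3 - <<'E'
from h import *
go(C(-.15,0,.25),-4.6)
c=cam('side'); w=cloud(c); q=w.reshape(-1,3); q=(q-O); q=np.stack([q@XC,q@YC,q[:,2]],1).reshape(w.shape)
g=c['image'][...,1]>1.4*c['image'][...,0]
m=g&(abs(q[...,0])<.08)&(abs(q[...,1])<.12)&(q[...,2]>.03); print('lid top z',np.nanpercentile(q[m][:,2],[5,50,95]))
l=(q[...,0]<-.092)&(q[...,0]>-.14)&(abs(q[...,1])<.03)&(q[...,2]>.01); print('latch',l.sum(),q[l].min(0),q[l].max(0),q[l].mean(0))
u,v=map(int,proj(c,C(-.05,0,.07))); cv2.imwrite('pics/p5.png',cv2.resize(c['image'][v-55:v+45,u-60:u+60],None,fx=5,fy=5,interpolation=2)[:,:,::-1])
E
```

```text
t 11.7 pos [ 0.5313 -0.1172  0.2061] op -0.005 F [-0.3 -0.  -0.3]
shift [ 2.688 -0.022 -0.878] turn [-0.   -0.   -0.24]
lid top z [0.04226538 0.14715092 0.15792313]
latch 374 [-0.11040984 -0.02998692  0.03699692] [-0.0920132   0.02568916  0.62225799] [-0.09534402 -0.0103427   0.52056579]
```

View pics/p5.png

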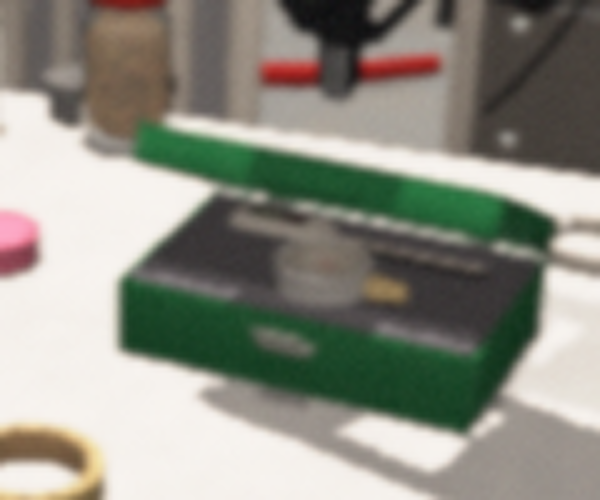

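The lid was caught mid-fall over the seated gauge (crop px 325,270). I'll move to the front of the case so time passes, then measure the lid and latch.

step_arm(
  motion=[
    [0, 0.5, 0, -1, 0, 0, 0],
    [0, 1.4, 0, -1, 0, 0, 0],
    [0, 2.4, 0, -0.8, 0, 0, 0],
    [0, 3.4, 0, -0.5, 0, 0, 0],
    [0, 4.2, 0, -0.5, 0, 0, 0],
  ],
)

```text
clock: 12.38
eef_pos: [0.5488, 0.0922, 0.2301]
ee_rot: [0.737, 0.676, -0.001, -0.0]
wrist_force: [0.6, -0.1, -0.6]
opening: 0.001
```

```bash
cat >> h.py <<'E'
def incase(w): q=w-O; return np.stack([q@XC,q@YC,q[...,2]],-1)
def TI(deg):  # tool z tilted from down toward the case, tool y along YC
    a=np.radians(deg); z=np.array([0,0,-np.cos(a)])+np.sin(a)*XC; z/=np.linalg.norm(z); y=YC/np.linalg.norm(YC); return np.stack([np.cross(y,z),y,z],1)
E
python3 - <<'E'
from h import *
go(C(-.24,0,.15),0,TI(50))
for n in('side','top'):
    c=cam(n); q=incase(cloud(c)); g=c['image'][...,1]>1.4*c['image'][...,0]
    m=g&(abs(q[...,0])<.08)&(abs(q[...,1])<.12)&(q[...,2]>.03)&(q[...,2]<.3); print(n,'lid top z',np.nanpercentile(q[m][:,2],[5,50,95]))
    l=(~g)&(q[...,0]<-.089)&(q[...,0]>-.135)&(abs(q[...,1])<.03)&(q[...,2]>.012)&(q[...,2]<.1)
    Q=q[l]; print('latch',l.sum(),Q.min(0),Q.max(0)); 
    for a in np.arange(-.13,-.085,.006):
        k=(Q[:,0]>=a)&(Q[:,0]<a+.006)
        if k.any(): print(round(a+.003,3),k.sum(),np.median(Q[k][:,2]),Q[k][:,1].min(),Q[k][:,1].max())
    if n=='side':
        u,v=map(int,proj(c,C(-.086,0,.04))); cv2.imwrite('pics/p6.png',cv2.resize(c['image'][v-40:v+35,u-50:u+50],None,fx=6,fy=6,interpolation=2)[:,:,::-1])
E
```

```text
t 12.375 pos [0.5488 0.0922 0.2301] op 0.001 F [ 0.6 -0.1 -0.6]
shift [ 0.286 -0.022  1.602] turn [ -0.2  -49.98  -0.24]
side lid top z [0.05100022 0.08679276 0.09003057]
latch 41 [-0.11308296 -0.01919898  0.03326486] [-0.0890047   0.01812321  0.05833074]
-0.115 1 0.05828244222923784 -0.00914011673092677 -0.00914011673092677
-0.109 8 0.054371378332345344 -0.017813755726130674 0.014608765912328993
-0.103 12 0.04962808060238044 -0.01565798648192367 0.01320590407211546
-0.097 10 0.04154635556708658 -0.016736752842506118 0.018123205225498613
-0.091 10 0.036706951904404095 -0.01919897563397293 0.013472851003768589
top lid top z [0.08587332 0.08925379 0.09309004]Traceback (most recent call last):
  File "<stdin>", line 7, in <module>
    return umr_minimum(a, axis, None, out, keepdims, initial, where)
ValueError: zero-size array to reduction operation minimum which has no identity
```

View pics/p6.png

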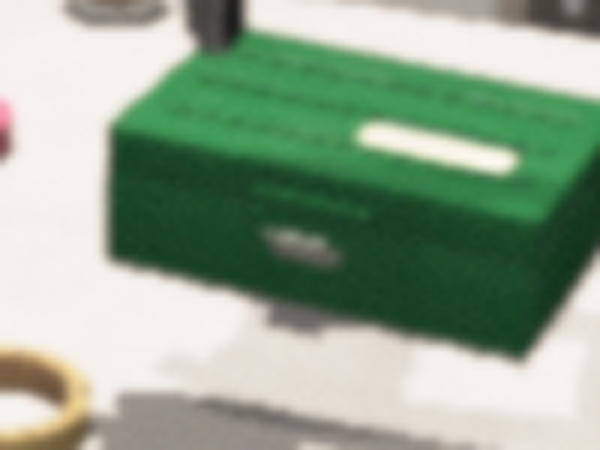

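The lid is shut (top face at 88 mm) and the latch plate (crop px 300,245) leans out about 0.8 rad, still upright. A straight push with the closed fingers' side will close it.

```bash
python3 -c "
from h import *
go(C(-.16,0,.056),-4.6);go(C(-.104,0,.056),-4.6)"
```

```text
t 12.475 pos [0.5495 0.0938 0.2308] op -0.003 F [0.8 0.1 0.1]
shift [-1.348 -0.029  3.495] turn [-0.   -0.03 -0.18]
t 12.475 pos [0.5495 0.0938 0.2308] op -0.003 F [0.8 0.1 0.1]
shift [-2.468 -0.026  3.495] turn [-0.   -0.03 -0.18]
```

step_arm(
  motion=[
    [0, -0.3, 0, 1, 0, 0, 0],
    [0, -0.7, 0, 2, 0, 0, 0],
    [0, -1, 0, 2.9, 0, 0, 0],
    [0, -1.25, -0.03, 3.45, 0, 0, 0],
    [0, -1.35, -0.03, 3.5, 0, 0, 0],
  ],
)

```text
clock: 13.1
eef_pos: [0.5407, 0.0224, 0.0545]
ee_rot: [0.737, 0.676, -0.001, -0.001]
wrist_force: [-1.1, 1.9, 0.7]
opening: -0.001
```

step_arm(
  motion=[
    [0, -0.25, 0, 0, 0, 0, 0],
    [0, -0.5, 0, 0, 0, 0, 0],
    [0, -0.75, 0, 0, 0, 0, 0],
    [0, -0.95, 0, 0, 0, 0, 0],
    [0, -1.05, 0, 0, 0, 0, 0],
  ],
)

```text
clock: 13.72
eef_pos: [0.5384, -0.0289, 0.0572]
ee_rot: [0.737, 0.676, 0.001, 0.001]
wrist_force: [1.0, 5.3, 4.2]
opening: -0.0
```

step_arm(
  motion=[
    [0, -0.03, 0, 0, 0, 0, 0],
    [0, -0.06, 0, 0, 0, 0, 0],
    [0, -0.06, 0, 0, 0, 0, 0],
  ],
)

```text
clock: 14.1
eef_pos: [0.5384, -0.03, 0.0572]
ee_rot: [0.737, 0.676, 0.002, 0.0]
wrist_force: [4.2, 31.3, 9.4]
opening: -0.001
```

The force rose to a firm 31 N with no more travel, so the plate is hard against the lid. I'll back off and check.

step_arm(
  motion=[
    [0, 0.3, 0, 0, 0, 0, 0],
    [0, 1, 0, 0, 0, 0, 0],
    [0, 1.8, 0, -1, 0, 0, 0],
    [0, 2.5, 0, -2, 0, 0, 0],
    [0, 3, 0, -3, 0, 0, 0],
  ],
)

```text
clock: 14.72
eef_pos: [0.5499, 0.1193, 0.2081]
ee_rot: [0.737, 0.676, 0.0, 0.0]
wrist_force: [0.7, 0.6, -0.9]
opening: -0.001
```

step_arm(
  motion=[
    [0, -0.5, 1, -1, 0, 0, 0],
    [0, -1, 2, -1.2, 0, 0, 0],
    [0, -1, 3, -1.2, 0, 0, 0],
    [0, -1, 3, -1.2, 0, 0, 0],
  ],
)

```text
clock: 15.22
eef_pos: [0.6981, 0.054, 0.2659]
ee_rot: [0.737, 0.676, 0.001, 0.001]
wrist_force: [-0.2, -0.3, 0.2]
opening: 0.002
```

```bash
python3 - <<'E'
from h import *
go(C(-.24,0,.15),-4.6)
c=cam('side'); q=incase(cloud(c)); g=c['image'][...,1]>1.4*c['image'][...,0]
m=g&(abs(q[...,0])<.07)&(abs(q[...,1])<.12)&(q[...,2]>.07)&(q[...,2]<.3); print('lid top z',np.nanpercentile(q[m][:,2],[5,50,95]))
l=(~g)&(q[...,0]<-.075)&(q[...,0]>-.135)&(abs(q[...,1])<.025)&(q[...,2]>.03)&(q[...,2]<.08); Q=q[l]
print('latch',l.sum())
if len(Q): print(np.percentile(Q,[0,50,100],axis=0)); k=Q[:,2]>.055; print(np.median(Q[k],0),np.median(Q[~k],0))
u,v=map(int,proj(c,C(-.086,0,.04))); cv2.imwrite('pics/p7.png',cv2.resize(c['image'][v-40:v+35,u-50:u+50],None,fx=6,fy=6,interpolation=2)[:,:,::-1])
E
```

```text
t 15.225 pos [0.6981 0.054  0.2659] op 0.002 F [-0.2 -0.3  0.2]
shift [ 0.787 -3.07   2.313] turn [ 0.11  0.   -0.4 ]
lid top z [0.08492355 0.08725051 0.09029866]
latch 108
[[-0.09801038 -0.01992119  0.03063422]
 [-0.09168047 -0.00189253  0.05299158]
 [-0.07838983  0.02219854  0.07222271]]
[-0.0917381  -0.00052466  0.06299593] [-0.09160551 -0.00328175  0.04574206]
```

View pics/p7.png

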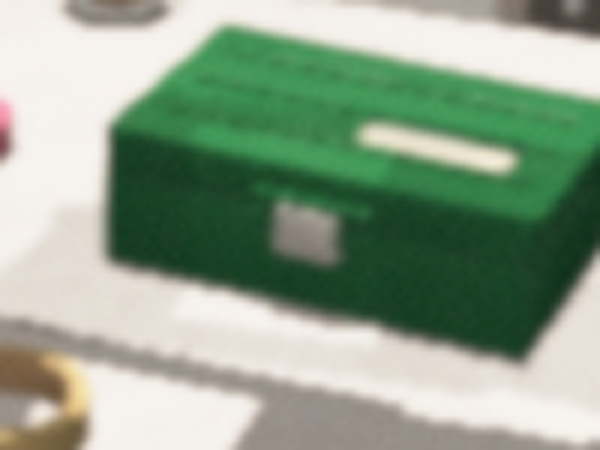

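The lid is shut and the latch plate (crop px 305,232) stands flat: the upper and lower halves of the plate are at the same x, -91.7 and -91.6 mm in the case frame. The robot is clear of everything.

```bash
python3 -c "
from bench import robot
robot.finish_job()"
```

```text
the job is handed in; nothing more can be done
```

The gauge is back in its cutout, the lid is shut and the latch plate is up flat against it. I handed the job in at about 15 s of the 62 s allowed; no verdict was reported.

- **Gauge:** I gripped it by its round body, turned it about 70° and lowered it in. There was a sideways push of about 13 N on the chamfer, which I cleared by shifting it 1.5–2 mm. With the lid open, its dial top was at about 77 mm (78 expected) and its stem lay in the slot. I couldn't check it again once the lid was closed.
- **Lid:** I pushed it from behind until it fell shut. Its top measured 87–88 mm, against 88 mm when shut.
- **Latch:** I pressed the plate in until the force rose to 31 N with no more movement. After backing off, the upper and lower halves of the plate were level to about 0.1 mm, so it is upright.
- **Other things on the table:** I felt no contact with the ferrule, tape, barb or spanner, but I did not re-measure their positions at the end.

The camera gave the cutout's position about 1–2 mm off. No other check disagreed.

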